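# Clamp the glued boxes in the jig with the T-key

## Task

Stand every brown box from the drying tray upright in the blue and silver gluing jig, in one row on the bed between the fence and the jaw. Then lift the orange T-handle key off its hook, put it in the jig's recessed square-socket screw and turn it clockwise (in more than one stroke if need be) until the screw stops, so that the jaw holds the row square against the fence. Finally hang the key back on its two-pronged hook, without disturbing the glue jar, the black box or the mug.

Things in the scene. Friction and masses are not known exactly. Their poses are not given: they have to be found in the camera images.
- box1: brown lidded gift box, darker lid, a small silver square on its -x side; 50 x 50 x 60 mm high, about 0.12 kg; origin at the centre of its underside, z up. Stands on the tray at the start; two to four of box1..box4 are present
- box2: brown lidded gift box, darker lid, a small silver square on its -x side; 50 x 50 x 60 mm high, about 0.12 kg; origin at the centre of its underside, z up. Stands on the tray at the start; two to four of box1..box4 are present
- box3: brown lidded gift box, darker lid, a small silver square on its -x side; 50 x 50 x 60 mm high, about 0.12 kg; origin at the centre of its underside, z up. Stands on the tray at the start; two to four of box1..box4 are present
- box4: brown lidded gift box, darker lid, a small silver square on its -x side; 50 x 50 x 60 mm high, about 0.12 kg; origin at the centre of its underside, z up. Stands on the tray at the start; two to four of box1..box4 are present
- tray: flat wire drying tray, fixed, 260 x 260 mm, top 6 mm above the work surface; origin at the centre of its underside. It and the jig may stand on either side of the robot
- jig: gluing jig, fixed; origin on the work surface under the bed, x from jaw to fence, y along the row. Bed top 12 mm high. Fence: inner face x = +26 mm, 16 mm thick, top 30 mm high. End stops at y = -138 and +138 mm, top 26 mm. Blue screw housing: x -116 to -60, y -38 to +38 mm, top 52 mm high, the screw at x = -88, y = 0 in a 38 x 40 mm well
- cam (a joint): turn of the recessed cam screw, rad: 0 loose (jaw open), 2.7 is the stop (jaw closed); grows clockwise seen from above; starts between 0 and 0.25. It stays where it is left and takes about 0.1 Nm
- jaw (a joint): travel of the jaw toward the fence, m, 0 to 0.016, driven by the cam screw at 5.9 mm per rad. The jaw bar is 268 mm long, 14 mm thick, top 30 mm high; at 0 its face is at the jig's x = -41.8 mm, leaving 67.8 mm to the fence, and 51.8 mm when fully closed
- socket (a point): centre of the mouth of the screw's square socket, 38 mm above the work surface (14 mm below the housing's top); the hole is 16 mm square, 18 mm deep, with a 3 mm chamfer; it turns with the screw, its x and y axes square to the hole's sides
- key: T-handle key, about 0.16 kg, 128 mm high, origin at the end of the square tip, z up the shaft to the handle, y along the handle. Orange handle bar 96 (y) x 14 (x) x 18 mm high, shaft 12 mm thick, steel square end 14 x 14 mm, 24 mm long, sides square to the handle. Hangs upright at the start
- key_grip (a point): centre of the key's handle bar, on the shaft's line, 119 mm above the tip; axes as the key's
- key_tip (a point): centre of the end of the key's square tip; axes as the key's
- stand: dark steel tool stand, fixed; origin on the work surface. Two level prongs 8 mm thick along its x, y = -36 and +36 mm, upper side 135 mm high, from the crossbar (x = +28 mm, 90 mm wide, top 139 mm) to x = -48 mm, where their ends turn up to 149 mm. The key hangs with its handle along y across both, shaft between, grip point near x = -15, y = 0, z = 144 mm
- glue_jar: jar with a yellow lid, 44 mm across, 65 mm high, origin under its centre. Bystander: leave it where it is.
- black_box: black box 70 x 50 x 45 mm with a white square, origin under its centre. Bystander: leave it where it is.
- mug: white mug, 72 mm across, 85 mm high, handle at its +y, origin under its centre. Bystander: leave it where it is.
Mind the look-alikes: they are no part of the job. What is shaped like the box1 but purple is not meant.

How it is judged:
By the outcome, as a careful person would: the job done as asked, in the order asked, and still so for the second after the job is handed in, with the robot touching nothing.
Of box1, box2, box3, box4 only 2 to 4 are there at a start; the rules pass over those that are not, and their reading is None.
At some moment in a run one of box1, box2, box3, box4 may be knocked a few centimetres aside while the robot is not near it.
It also fails if it takes over 210 s, if anything falls off the work surface, if the arm or the gripper's body presses on something with over 40 N, if the wrist force passes 120 N, or if a joint passes its speed limit or range.

## Robot

A 7-joint arm with a two-finger parallel gripper is mounted at the origin on the work surface. World frame = base frame: x ahead of the robot, y to its left, z up, the work surface at z = 0. Lengths are in m, angles in rad, forces in N, time in s.
With the tool pointing down it reaches from about 0.425 to 0.825 m from the base axis. Payload 3.6 kg.
Tool frame: the origin (TCP) lies at the centre of the arm's flange, where the gripper is bolted on; the fingertips stand 173 mm ahead of it and the grasp point (between the pads) lies 155 mm ahead of it; z points along the fingers, y is the line along which they close (so a half turn about z gives the same grasp; the last joint's range is limited). The gripper opens to 85 mm and grips with 20 to 120 N. Pads are 22 mm wide; open, the fingers measure 114 mm over their backs; the gripper's body (76 mm by 85 mm) begins 54 mm behind the grasp point. The pads swing forward as they close: fully open they stand 13 mm farther back than shut.
Start: joints at [-1.28, 0.615, -0.013, 1.423, 0.008, 1.103, -0.04], TCP at [0.202, 0.618, 0.405] pointing down, gripper open.
Joint ranges: [-3.12, 3.12], [-0.3, 2.06], [-1.34, 1.32], [0.26, 2.42], [-1.36, 4.5], [0.01, 1.98], [-2.84, 2.84]. Speed limits (rad/s): [2.79, 2.79, 3.14, 3.14, 3.14, 3.14, 3.14].

## Interface

Orientations are given as a 3x3 rotation matrix whose columns are the frame's x, y, z axes.
In Python, from plant import env gives the robot as it stands.
- The arm moves only by the tool carry_out, never from a script. Its argument "targets" is a list of rows, each a list of 3 entries, a list of its own where there are three numbers: the shift along the tool's x, y, z in mm, then the turn, a rotation vector about the tool's x, y, z in degrees, then the gripper's target within -1 to 1 (fully open at 1, half-way at 0, shut at -1). In form: [[[tx, ty, tz], [ax, ay, az], grip], ...]. A call has 1 to 20 rows; each row is the pose to reach, as a shift and turn from the pose commanded when the call began, along the tool's axes at that moment; what a row does not reach only later rows make up. A row lasts 1/8 s, in which the tool goes at most 62.5 mm and 10.7 degrees, less where a joint would pass 70% of its speed; a pose out of reach is approached as far as the arm can. A call with a gripper value outside its range is refused whole. The fingers move at their own pace and stop on an object; "squeeze" is the grip in N (left out, the last holds). Time passes only in rows, so rows that repeat a pose let the fingers close. It gives the time, the measured TCP pose, the force, the opening and the grip force at its end, in the units of the state.
- env.get_state(): the state, without advancing time (a new reading comes with each control period).
- env.read_camera(name): name is "side" or "top"; returns the picture (420x560x3 uint8, red, green, blue); there is no depth.
- env.camera_model(name): a dict with "mtx" (3x3 intrinsics, pixels), "k1" (the pictures are not rectified: a ray, as slopes to the right and down, at radius r is drawn at 1 + k1 r^2 times it, then the intrinsics apply), "rvec" (rotation vector, rad) and "tvec" (3), from world to camera coordinates, as OpenCV has them. Camera axes: x right, y down, z forward; pixel columns grow to the right and rows downward; lengths in m; the calibration is good to about 2 mm. A picture is of the moment at which its call begins. camera_model takes no time and is no camera call.
- env.sign_off(): hands the job in; it is judged then, once.
The state is a dict: "time": time; "joint_pos": joint angles; "joint_vel": joint speeds; "tau": joint torques, N m; "eef_pos": TCP position; "ee_rot": TCP orientation; "force": force on the tool from outside, world axes, zero at the start; "moment": the same for the moment, N m; "finger_gap": finger opening in m; "grasp_force": force on a finger pad.
Only numpy, scipy, OpenCV 4.12 (cv2) and the standard library are available. Lean on these libraries where they do the work, as an engineer would, in place of code of your own. Each camera call takes 0.05 s, during which the arm holds its last target. There are 200 camera calls.

## Working session

There is one attempt and no reset: what is moved stays moved. The work goes in short steps, Python scripts to look and compute and a tool call to move; the robot and the scene stay as the last step left them, time stands still between calls to the robot, and variables do not carry over. Pictures are saved under pics/ and viewed, at most 14 in all, crops included, and the job is handed in when it is done.

Besides the shell and the picture viewer there is one more tool, called after "Request:" by a JSON object that holds its "method" and its "body", one argument or row to a line. carry_out: Moves the arm, as the interface text tells. Its arguments: {"type":"object","properties":{"targets":{"type":"array","items":{"type":"array"}},"squeeze":{"type":"number"}},"required":["targets"]}

```bash
mkdir -p pics; ls; python3 - <<'E'
from plant import env
import cv2
for n in("top","side"):
    im=env.read_camera(n); cv2.imwrite(f"pics/{n}0.png",cv2.resize(im[:,:,::-1],(784,588),interpolation=cv2.INTER_CUBIC))
    print(n,env.camera_model(n))
s=env.get_state();print(s)
E
```

```text
pics
top {'mtx': array([[511.21465673,   0.        , 273.5663682 ],
       [  0.        , 511.21465673, 213.2122882 ],
       [  0.        ,   0.        ,   1.        ]]), 'k1': 0.010492061320290022, 'rvec': array([ 1.98935665, -2.23787479,  0.23588914]), 'tvec': array([0.10644226, 0.50313302, 1.33984954])}
side {'mtx': array([[478.91837185,   0.        , 276.3229513 ],
       [  0.        , 478.91837185, 217.02300735],
       [  0.        ,   0.        ,   1.        ]]), 'k1': -0.12441729201997813, 'rvec': array([ 2.16617306, -0.3245222 ,  0.15015139]), 'tvec': array([-0.44939933,  0.21929785,  0.94165978])}
{'time': 0.1, 'joint_pos': array([-1.28050134,  0.61582444, -0.01260965,  1.42476352,  0.00808818,
        1.10342491, -0.04041938]), 'joint_vel': array([ 4.43627837e-05, -8.54854308e-04,  9.96567069e-04, -4.02212238e-03,
       -6.04070858e-04,  1.86985284e-04,  2.65640371e-04]), 'tau': array([ 1.34963571e-03, -4.70383501e+01,  2.60095596e-01, -1.71572238e+01,
        1.00272943e-02,  5.88493727e-03,  2.71467150e-05]), 'eef_pos': array([0.20238393, 0.61737998, 0.40364404]), 'ee_rot': array([[-9.50249747e-01,  3.11488213e-01, -7.15215757e-04],
       [ 3.11489034e-01,  9.50247060e-01, -2.25986724e-03],
       [-2.42903376e-05, -2.37022013e-03, -9.99997191e-01]]), 'force': array([-0.13327553,  0.64606339,  0.61603253]), 'moment': array([-0.01092469, -0.02348061,  0.02666901]), 'grasp_force': 0.0, 'finger_gap': 0.08571355399632315}
```

View pics/top0.png

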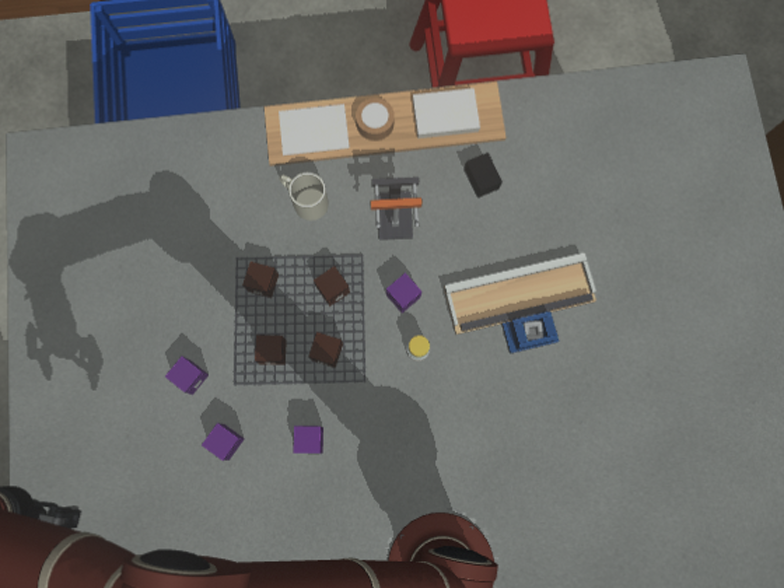

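View pics/side0.png

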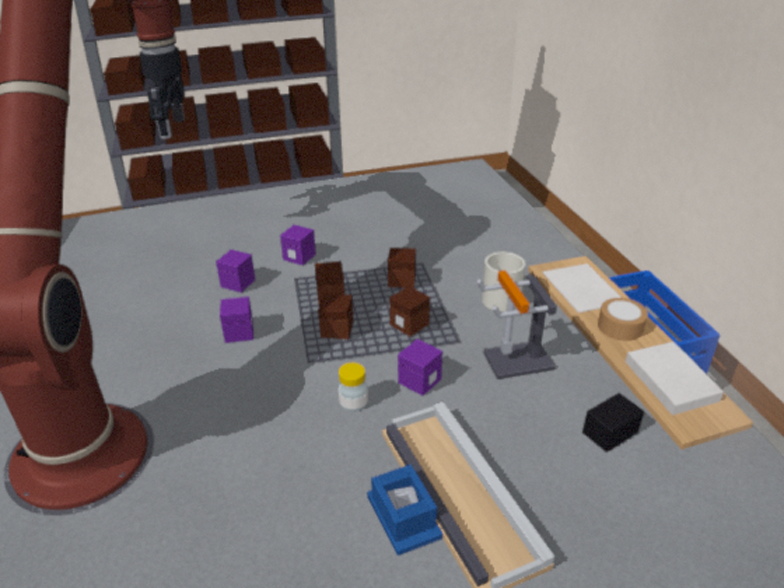

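The top view (1.4x) shows four brown boxes on the tray at about (261,279), (332,285), (270,349) and (325,349). These fit the description, and the four purple ones at (187,375), (222,441), (308,439) and (404,292) are look-alikes. The orange key is at (397,203), the jig at (520,290) with its screw at (533,330), the jar at (418,347), the mug at (308,195) and the black box at (483,175).

```bash
cat > h.py <<'E'
from plant import env
import numpy as np, cv2
from scipy.optimize import minimize, least_squares
C={n:env.camera_model(n) for n in("top","side")}
D=lambda c:np.array([c["k1"],0,0,0,0.])
def proj(n,P):
    c=C[n]; return cv2.projectPoints(np.float64(P).reshape(-1,1,3),c["rvec"],c["tvec"],c["mtx"],D(c))[0][:,0]
def unproj(n,px,z):
    c=C[n]; u=cv2.undistortPoints(np.float64(px).reshape(-1,1,2),c["mtx"],D(c))[:,0]
    R=cv2.Rodrigues(c["rvec"])[0]; o=-R.T@c["tvec"]; d=np.c_[u,np.ones(len(u))]@R
    return o+d*((z-o[2])/d[:,2])[:,None]
def corners(x,y,a,L,W,z0,z1):
    c,s=np.cos(a),np.sin(a)
    return np.array([[x+c*i*L/2-s*j*W/2,y+s*i*L/2+c*j*W/2,z] for i in(-1,1) for j in(-1,1) for z in(z0,z1)])
def fit(masks,g,L,W,z0,z1):
    "silhouette fit of an upright block in the named masks (soft edges), g=(x,y,yaw)"
    def cost(p):
        e=0
        for n,m in masks.items():
            h=cv2.convexHull(np.float32(proj(n,corners(*p,L,W,z0,z1))))
            k=np.zeros(m.shape,np.uint8); cv2.fillConvexPoly(k,np.int32(np.round(h*16)),255,cv2.LINE_AA,4)
            e+=np.abs(k.astype(float)-m).sum()/255
        return e
    best=None
    for a in np.linspace(-.7,.7,8):
        s=np.array([g[0],g[1],g[2]+a]); 
        r=minimize(cost,s,method="Nelder-Mead",options=dict(initial_simplex=s+np.array([[0,0,0],[.008,0,0],[0,.008,0],[0,0,.15]]),xatol=1e-4,fatol=.2))
        if best is None or r.fun<best.fun: best=r
    return best.x,best.fun
def crop(n,im,x0,y0,x1,y1,s,f):
    cv2.imwrite("pics/"+f,cv2.resize(im[y0:y1,x0:x1,::-1],None,fx=s,fy=s,interpolation=cv2.INTER_CUBIC))
E
python3 - <<'E'
from h import *
t=env.read_camera("top"); np.save("t0.npy",t); s=env.read_camera("side"); np.save("s0.npy",s)
crop("top",t,160,175,275,280,5,"c1.png")
crop("top",t,305,165,435,260,6,"c2.png")
for p in [(261,279),(332,285),(270,349),(325,349),(397,203)]:
    q=(np.array(p)+.5)/1.4-.5; print(p,unproj("top",q,.066 if p[0]!=397 else .153)[0].round(3), t[int(q[1]),int(q[0])])
E
```

```text
(261, 279) [0.576 0.278 0.066] [70 52 46]
(332, 285) [0.548 0.142 0.066] [71 53 46]
(270, 349) [0.438 0.272 0.066] [56 44 41]
(325, 349) [0.425 0.168 0.066] [70 51 44]
(397, 203) [0.668 0.003 0.153] [177 103  66]
```

View pics/c1.png

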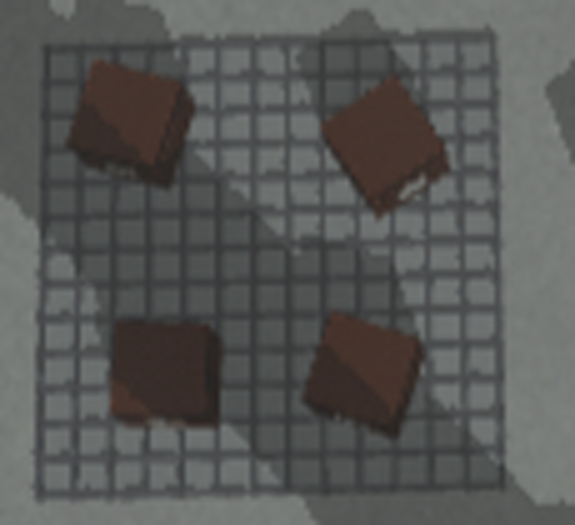

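View pics/c2.png

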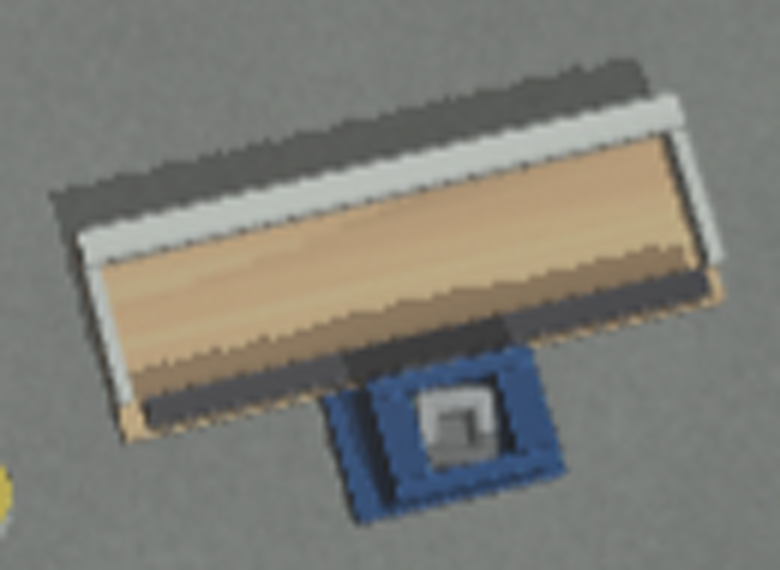

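```bash
cat >> h.py <<'E'
def brown(t):
    t=t.astype(int); R,G,B=t[...,0],t[...,1],t[...,2]
    m=((R-G>8)&(R-B>10)&(R<110)&(G-B<14)).astype(np.uint8)*255
    return cv2.medianBlur(m,3)
def blob(m,p,r=26):
    k=np.zeros_like(m); x,y=map(int,np.round(p)); k[y-r:y+r,x-r:x+r]=m[y-r:y+r,x-r:x+r]
    n,l,st,ce=cv2.connectedComponentsWithStats(k); i=1+st[1:,4].argmax(); return np.uint8(l==i)*255,st[i,4]
E
python3 - <<'E'
from h import *
t=np.load("t0.npy"); m=brown(t)
for p in [(.576,.278),(.548,.142),(.438,.272),(.425,.168)]:
    b,a=blob(m,proj("top",[*p,.05])[0]); x,f=fit({"top":b},(*p,0),.05,.05,.006,.066)
    print("box",x[:2].round(4),np.degrees(x[2]).round(1),"err",round(f),"of",a, "side px",proj("side",[x[0],x[1],.066])[0].round()*1.4)
T=t.astype(int); o=np.uint8((T[...,0]-T[...,2]>70)&(T[...,0]-T[...,1]>45))*255
b,a=blob(o,proj("top",[.668,.003,.153])[0],40); x,f=fit({"top":b},(.668,.003,0),.014,.096,.135,.153)
print("key",x.round(4),np.degrees(x[2]),f,a)
px=lambda u:np.array([305,165])+(np.float64(u)+.5)/6-.5
H=unproj("top",px([(370,381),(528,346),(566,471),(398,507)]),.052)[:,:2]
M=np.array([(-.06,.038),(-.06,-.038),(-.116,-.038),(-.116,.038)])
Fi=unproj("top",px([(105,264),(668,131)]),.03)[:,:2]; Fo=unproj("top",px([(80,236),(678,95)]),.03)[:,:2]
J=unproj("top",px([(145,397),(705,268)]),.03)[:,:2]
S=unproj("top",px([(459,429)]),.038)[:,:2]
loc=lambda p,Q:(Q-p[:2])@np.array([[np.cos(p[2]),-np.sin(p[2])],[np.sin(p[2]),np.cos(p[2])]])
r=least_squares(lambda p:np.r_[(loc(p,H)-M).ravel(),loc(p,Fi)[:,0]-.026,loc(p,Fo)[:,0]-.042,loc(p,Fo)[:,1].sum()/2],[.55,-.2,.2])
p=r.x;print("jig",p.round(4),np.degrees(p[2]));
for n,Q in dict(H=H,Fi=Fi,Fo=Fo,J=J,S=S).items():print(n,(loc(p,Q)*1e3).round(1).tolist())
c,s=np.cos(p[2]),np.sin(p[2]);print("screw",p[:2]+np.array([c,s])*-.088)
for q in [(.042,-.146,.03),(.042,.146,.03),(-.116,.038,.052),(-.116,-.038,.052)]:
    print("side",proj("side",[p[0]+c*q[0]-s*q[1],p[1]+s*q[0]+c*q[1],q[2]])[0]*1.4)
E
```

```text
box [0.5865 0.2839] -43.7 err 156 of 360 side px [403.2 253.4]
box [0.5535 0.1439] 21.1 err 100 of 383 side px [410.2 296.8]
box [0.442  0.2781] 69.0 err 172 of 338 side px [329.  267.4]
box [0.4317 0.1698] -38.3 err 124 of 355 side px [336. 301.]
key [ 0.6735  0.0065 -0.001 ] -0.05597657517752375 151.09803921568627 180
jig [ 0.5042 -0.2271  0.116 ] 6.644752724571664
H [[-58.4, 36.4], [-59.4, -37.4], [-118.2, -38.1], [-116.5, 39.6]]
Fi [[25.9, 136.0], [26.7, -135.4]]
Fo [[41.5, 143.9], [42.4, -145.0]]
J [[-38.8, 133.8], [-40.0, -133.2]]
S [[-87.2, -0.1]]
screw [ 0.41680294 -0.23732975]
side [553.07489217 558.35028684]
side [440.61184402 401.90214936]
side [368.24068884 478.65236296]
side [392.3814826 524.2501883]
```

```bash
python3 - <<'E'
from h import *
t=np.load("t0.npy"); m=brown(t)
b,a=blob(m,proj("top",[.548,.142,.05])[0]); print(cv2.boundingRect(b),cv2.minAreaRect(cv2.findNonZero(b)))
h=cv2.convexHull(np.float32(proj("top",corners(.548,.142,.5,.05,.05,.006,.066))));print(h[:,0])
k=np.zeros(m.shape,np.uint8); cv2.fillConvexPoly(k,np.int32(np.round(h*16)),255,cv2.LINE_AA,4);print(k.sum()/255,cv2.boundingRect(k),np.abs(k.astype(float)-b).sum()/255)
E
```

```text
(225, 190, 24, 28) ((237.076904296875, 203.61538696289062), (21.63330841064453, 18.859806060791016), 56.3099365234375)
[[250.88483 210.22067]
 [236.27599 220.28731]
 [226.24533 206.1303 ]
 [224.26294 201.2344 ]
 [239.45258 190.88734]
 [249.94484 205.49031]]
488.03921568627453 (223, 190, 30, 32) 144.06666666666666
```

```bash
python3 - <<'E'
from h import *
t=np.load("t0.npy").astype(int)
px=lambda u:np.array([160,175])+(np.float64(u)+.5)/5-.5
for tl,tr,bl in [((95,60),(183,85),(70,143)),((323,127),(393,76),(374,197)),((115,320),(205,324),(110,415)),((335,311),(417,342),(305,397))]:
    P=unproj("top",px([tl,tr,bl]),.066)[:,:2]; c=(P[1]+P[2])/2; e=P[1]-P[0]; f=P[2]-P[0]
    print("box",c.round(4),"edge",np.linalg.norm(e).round(3),np.linalg.norm(f).round(3),"yaw mod90",np.degrees(np.arctan2(-e[0]*1,-e[1]*1)).round(1)*-1, np.degrees(np.arctan2(f[1],f[0])).round(1)%90)
o=np.uint8((t[...,0]-t[...,2]>60)&(t[...,0]-t[...,1]>35))*255
b,a=blob(o,proj("top",[.668,.003,.153])[0],40); ys,xs=np.nonzero(b)
P=unproj("top",np.c_[xs,ys],.144)[:,:2]; c=P.mean(0); u=np.linalg.svd(P-c)[2][0]; d=(P-c)@u; print("key",c.round(4),u.round(3),d.min(),d.max(),np.ptp((P-c)@[-u[1],u[0]]))
S=np.load("s0.npy"); print("side px key",proj("side",[c[0],c[1],.144])[0]*1.4)
E
```

```text
box [0.5811 0.2809] edge 0.05 0.048 yaw mod90 -22.9 69.1
box [0.5525 0.1437] edge 0.047 0.048 yaw mod90 30.5 29.30000000000001
box [0.4399 0.2759] edge 0.048 0.051 yaw mod90 -9.3 82.4
box [0.4271 0.1685] edge 0.047 0.049 yaw mod90 -27.5 65.19999999999999
key [0.6719 0.0049] [0.055 0.998] -0.04684610650587125 0.04580505033800222 0.016467157682369293
side px key [512.50366896 291.36490419]
```

```bash
cat >> h.py <<'E'
JIG=np.array([.5042,-.2271,.116])
def jig(x,y): c,s=np.cos(JIG[2]),np.sin(JIG[2]); return JIG[0]+c*x-s*y,JIG[1]+s*x+c*y
def Rdown(a): y=np.array([np.cos(a),np.sin(a),0]); z=np.array([0,0,-1.]); return np.c_[np.cross(y,z),y,z]
def to(x,y,z,deg,sym=180,base=None,show=True):
    "shift (mm) and turn (deg) in tool axes from the present (or base) pose to TCP xyz with closing line at deg"
    s=env.get_state(); p,R=base or (s["eef_pos"],s["ee_rot"])
    az=np.degrees(np.arctan2(y,x)); cand=[]
    for k in range(0,360,sym):
        rel=(deg+k-az+180)%360-180
        Q=Rdown(np.radians(deg+k)); v=np.degrees(cv2.Rodrigues(R.T@Q)[0].ravel())
        if abs(rel)<125: cand.append((np.linalg.norm(v),v,rel,Q))
    n,v,rel,Q=min(cand,key=lambda c:c[0])
    d=R.T@(np.array([x,y,z])-p)*1e3
    if show: print("shift",d.round().tolist(),"turn",v.round(1).tolist(),"rel",round(rel),"rows",int(max(np.ceil(np.linalg.norm(d)/62.5),np.ceil(n/10.7))))
    return np.array([x,y,z]),Q
E
python3 - <<'E'
from h import *
to(.5811,.2809,.31,-22,90); to(.5811,.2809,.205,-22,90)
E
```

```text
shift [-465.0, -202.0, 94.0] turn [-0.1, 0.0, 3.9] rel 42 rows 9
shift [-465.0, -202.0, 199.0] turn [-0.1, 0.0, 3.9] rel 42 rows 9
```

Request:
{"method": "carry_out", "body": {
  "targets": [
    [[-465,-202,94],[0,0,4],1],
    [[-465,-202,94],[0,0,4],1],
    [[-465,-202,94],[0,0,4],1],
    [[-465,-202,94],[0,0,4],1],
    [[-465,-202,94],[0,0,4],1],
    [[-465,-202,94],[0,0,4],1],
    [[-465,-202,94],[0,0,4],1],
    [[-465,-202,94],[0,0,4],1],
    [[-465,-202,94],[0,0,4],1],
    [[-465,-202,94],[0,0,4],1],
    [[-465,-202,94],[0,0,4],1],
    [[-465,-202,130],[0,0,4],1],
    [[-465,-202,165],[0,0,4],1],
    [[-465,-202,199],[0,0,4],1],
    [[-465,-202,199],[0,0,4],1]
  ],
  "squeeze": 30
}}

```text
time: 2.08
eef_pos: [0.5788, 0.2827, 0.2035]
ee_rot: [[-0.928, 0.373, -0.006], [0.373, 0.928, -0.001], [0.005, -0.004, -1.0]]
force: [1.0, 0.9, 0.2]
finger_gap: 0.0856
grasp_force: 0.0
```

Request:
{"method": "carry_out", "body": {
  "targets": [
    [[0,0,0],[0,0,0],-1],
    [[0,0,0],[0,0,0],-1],
    [[0,0,0],[0,0,0],-1],
    [[0,0,0],[0,0,0],-1],
    [[0,0,0],[0,0,0],-1],
    [[0,0,0],[0,0,0],-1],
    [[0,0,-60],[0,0,0],-1],
    [[0,0,-110],[0,0,0],-1],
    [[0,0,-110],[0,0,0],-1],
    [[0,0,-110],[0,0,0],-1]
  ]
}}

```text
time: 3.32
eef_pos: [0.5808, 0.2804, 0.3149]
ee_rot: [[-0.926, 0.377, -0.002], [0.377, 0.926, -0.001], [0.001, -0.002, -1.0]]
force: [0.1, -0.0, -3.0]
finger_gap: 0.0496
grasp_force: 32.5
```

```bash
python3 - <<'E'
from h import *
d=np.degrees(JIG[2])
for y in(.0825,.0275,-.0275,-.0825): to(*jig(-.004,y),.33,d)
im=env.read_camera("side"); crop("side",im,180,120,420,330,3,"g1.png")
E
```

```text
shift [-77.0, -429.0, -14.0] turn [-0.1, -0.0, 61.2] rel 23 rows 7
shift [-104.0, -477.0, -14.0] turn [-0.1, -0.0, 61.2] rel 29 rows 8
shift [-130.0, -525.0, -14.0] turn [-0.1, -0.0, 61.2] rel 33 rows 9
shift [-157.0, -573.0, -14.0] turn [-0.1, -0.0, 61.2] rel 38 rows 10
```

View pics/g1.png

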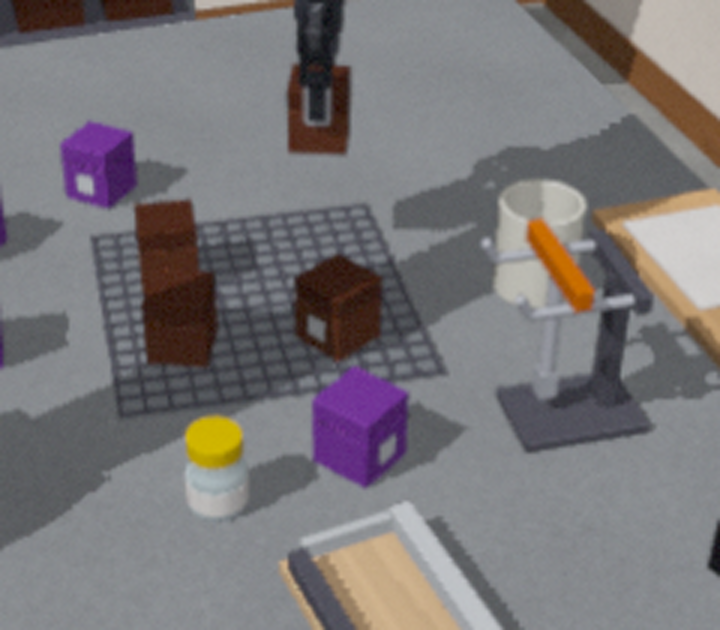

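The side picture shows the first box held upright and level at (320,110). The other three stand undisturbed on the tray.

Request:
{"method": "carry_out", "body": {
  "targets": [
    [[-157,-573,-14],[0,0,61.2],-1],
    [[-157,-573,-14],[0,0,61.2],-1],
    [[-157,-573,-14],[0,0,61.2],-1],
    [[-157,-573,-14],[0,0,61.2],-1],
    [[-157,-573,-14],[0,0,61.2],-1],
    [[-157,-573,-14],[0,0,61.2],-1],
    [[-157,-573,-14],[0,0,61.2],-1],
    [[-157,-573,-14],[0,0,61.2],-1],
    [[-157,-573,-14],[0,0,61.2],-1],
    [[-157,-573,-14],[0,0,61.2],-1],
    [[-157,-573,-14],[0,0,61.2],-1],
    [[-157,-573,-14],[0,0,61.2],-1],
    [[-157,-573,-14],[0,0,61.2],-1],
    [[-157,-573,-14],[0,0,61.2],-1]
  ]
}}

```text
time: 5.12
eef_pos: [0.5113, -0.3077, 0.3295]
ee_rot: [[-0.118, 0.993, -0.0], [0.993, 0.118, 0.001], [0.001, -0.0, -1.0]]
force: [-0.6, -0.5, -1.6]
finger_gap: 0.0493
grasp_force: 32.5
```

```bash
python3 - <<'E'
from h import *
to(*jig(-.004,-.0825),.212,np.degrees(JIG[2]))
E
```

```text
shift [-2.0, -2.0, 117.0] turn [-0.0, -0.0, 0.1] rel 38 rows 2
```

Request:
{"method": "carry_out", "body": {
  "targets": [
    [[-1,-1,50],[0,0,0],-1],
    [[-1,-1,90],[0,0,0],-1],
    [[-1,-1,110],[0,0,0],-1],
    [[-1,-1,117],[0,0,0],-1],
    [[-1,-1,117],[0,0,0],-1],
    [[-1,-1,117],[0,0,0],-1]
  ]
}}

```text
time: 5.88
eef_pos: [0.5103, -0.3098, 0.2139]
ee_rot: [[-0.117, 0.993, 0.001], [0.993, 0.117, -0.0], [-0.0, 0.001, -1.0]]
force: [-1.8, 1.6, 6.0]
finger_gap: 0.0497
grasp_force: 33.3
```

```bash
python3 - <<'E'
from h import *
to(*jig(-.004,-.0825),.212,np.degrees(JIG[2]))
im=env.read_camera("side"); crop("side",im,240,270,440,420,4,"g2.png")
E
```

```text
shift [0.0, -0.0, 2.0] turn [0.1, 0.0, 0.0] rel 38 rows 1
```

View pics/g2.png

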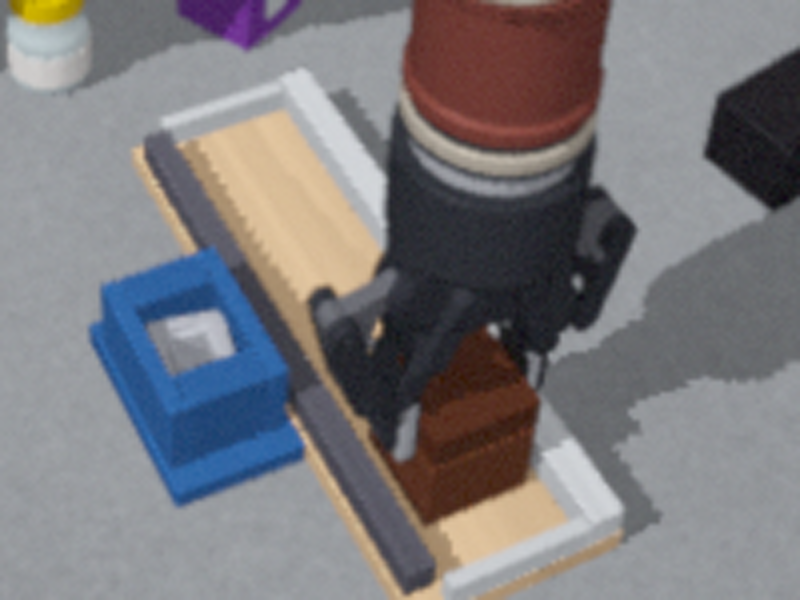

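The box stands on the bed between jaw and fence and touches down at 6 N. I'll release it.

Request:
{"method": "carry_out", "body": {
  "targets": [
    [[0,0,0],[0,0,0],0.5],
    [[0,0,0],[0,0,0],0.5],
    [[0,0,0],[0,0,0],0.5],
    [[0,0,-50],[0,0,0],0.5],
    [[0,0,-105],[0,0,0],1],
    [[0,0,-105],[0,0,0],1],
    [[0,0,-105],[0,0,0],1]
  ]
}}

```text
time: 6.8
eef_pos: [0.5096, -0.3099, 0.3173]
ee_rot: [[-0.116, 0.993, -0.001], [0.993, 0.116, 0.001], [0.001, -0.001, -1.0]]
force: [0.1, 0.7, -0.5]
finger_gap: 0.0853
grasp_force: 0.0
```

```bash
python3 - <<'E'
from h import *
t=env.read_camera("top"); crop("top",t,150,165,435,280,2.8,"t2.png")
to(.5525,.1437,.31,30,90);to(.5525,.1437,.205,30,90)
E
```

```text
shift [445.0, 95.0, 7.0] turn [-0.1, -0.1, -23.3] rel 15 rows 8
shift [445.0, 96.0, 112.0] turn [-0.1, -0.1, -23.3] rel 15 rows 8
```

View pics/t2.png

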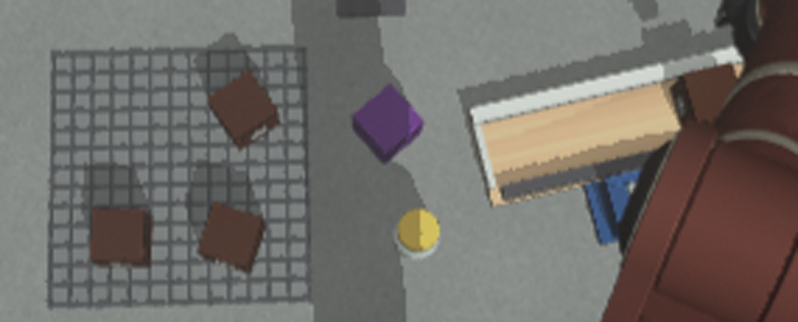

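Unlike in the earlier view, tray and boxes are now out of the arm's shadow. The three remaining boxes are unmoved at (243,108), (120,236) and (232,236), and the first box stands in the jig at (705,95).

Request:
{"method": "carry_out", "body": {
  "targets": [
    [[445,95,7],[0,0,-23.3],1],
    [[445,95,7],[0,0,-23.3],1],
    [[445,95,7],[0,0,-23.3],1],
    [[445,95,7],[0,0,-23.3],1],
    [[445,95,7],[0,0,-23.3],1],
    [[445,95,7],[0,0,-23.3],1],
    [[445,95,7],[0,0,-23.3],1],
    [[445,95,7],[0,0,-23.3],1],
    [[445,95,7],[0,0,-23.3],1],
    [[445,95,7],[0,0,-23.3],1],
    [[445,95,50],[0,0,-23.3],1],
    [[445,95,90],[0,0,-23.3],1],
    [[445,95,112],[0,0,-23.3],1],
    [[445,95,112],[0,0,-23.3],1],
    [[445,95,112],[0,0,-23.3],-1],
    [[445,95,112],[0,0,-23.3],-1],
    [[445,95,112],[0,0,-23.3],-1],
    [[445,95,112],[0,0,-23.3],-1],
    [[445,95,112],[0,0,-23.3],-1]
  ]
}}

```text
time: 9.22
eef_pos: [0.5534, 0.1425, 0.2073]
ee_rot: [[-0.499, 0.867, 0.003], [0.867, 0.499, 0.0], [-0.001, 0.003, -1.0]]
force: [-1.1, -1.9, 6.6]
finger_gap: 0.0495
grasp_force: 32.0
```

```bash
python3 - <<'E'
from h import *
to(*jig(-.004,-.0275),.33,np.degrees(JIG[2]))
E
```

```text
shift [-320.0, -241.0, -123.0] turn [0.2, 0.0, 23.3] rel 33 rows 7
```

Request:
{"method": "carry_out", "body": {
  "targets": [
    [[0,0,-60],[0,0,0],-1],
    [[0,0,-123],[0,0,0],-1],
    [[-320,-241,-123],[0,0,23.3],-1],
    [[-320,-241,-123],[0,0,23.3],-1],
    [[-320,-241,-123],[0,0,23.3],-1],
    [[-320,-241,-123],[0,0,23.3],-1],
    [[-320,-241,-123],[0,0,23.3],-1],
    [[-320,-241,-123],[0,0,23.3],-1],
    [[-320,-241,-123],[0,0,23.3],-1],
    [[-320,-241,-123],[0,0,23.3],-1],
    [[-320,-241,-123],[0,0,23.3],-1],
    [[-320,-241,-123],[0,0,23.3],-1],
    [[-320,-241,-123],[0,0,23.3],-1]
  ]
}}

```text
time: 10.85
eef_pos: [0.5042, -0.2533, 0.3287]
ee_rot: [[-0.118, 0.993, -0.0], [0.993, 0.118, 0.001], [0.001, 0.0, -1.0]]
force: [-1.4, -0.4, -1.8]
finger_gap: 0.0496
grasp_force: 31.8
```

```bash
python3 - <<'E'
from h import *
to(*jig(-.004,-.0275),.213,np.degrees(JIG[2]))
E
```

```text
shift [-2.0, -1.0, 116.0] turn [0.0, -0.0, 0.2] rel 33 rows 2
```

Request:
{"method": "carry_out", "body": {
  "targets": [
    [[-1,0,50],[0,0,0],-1],
    [[-1,-1,90],[0,0,0],-1],
    [[-1,-1,110],[0,0,0],-1],
    [[-1,-1,116],[0,0,0],-1],
    [[-1,-1,116],[0,0,0],-1],
    [[-1,-1,116],[0,0,0],-1]
  ]
}}

```text
time: 11.6
eef_pos: [0.5033, -0.2556, 0.2133]
ee_rot: [[-0.117, 0.993, 0.001], [0.993, 0.117, -0.001], [-0.001, 0.001, -1.0]]
force: [0.8, 0.2, -1.1]
finger_gap: 0.0494
grasp_force: 31.1
```

Request:
{"method": "carry_out", "body": {
  "targets": [
    [[0,0,0],[0,0,0],0.5],
    [[0,0,0],[0,0,0],0.5],
    [[0,0,0],[0,0,0],0.5],
    [[0,0,-50],[0,0,0],0.5],
    [[0,0,-105],[0,0,0],1],
    [[0,0,-105],[0,0,0],1],
    [[0,0,-105],[0,0,0],1]
  ]
}}

```text
time: 12.48
eef_pos: [0.5025, -0.2555, 0.3174]
ee_rot: [[-0.116, 0.993, -0.001], [0.993, 0.116, 0.001], [0.001, -0.001, -1.0]]
force: [-0.1, -0.1, -0.2]
finger_gap: 0.0855
grasp_force: 0.0
```

```bash
python3 - <<'E'
from h import *
t=env.read_camera("top"); b=brown(t)
n,l,s,c=cv2.connectedComponentsWithStats(b[180:280,150:290].copy())
print([(s[i].tolist(),(c[i]+[150,180]).round(1)) for i in range(1,n) if s[i,4]>60])
to(.4399,.2759,.31,-8.5,90)
E
```

```text
[([71, 57, 24, 25, 393], array([232.4, 249.1])), ([32, 59, 22, 21, 392], array([192.3, 249.2]))]
shift [535.0, -0.0, 7.0] turn [-0.1, -0.1, 15.2] rel -41 rows 9
```

Request:
{"method": "carry_out", "body": {
  "targets": [
    [[535,0,7],[0,0,-8],1],
    [[535,0,7],[0,0,15.2],1],
    [[535,0,7],[0,0,15.2],1],
    [[535,0,7],[0,0,15.2],1],
    [[535,0,7],[0,0,15.2],1],
    [[535,0,7],[0,0,15.2],1],
    [[535,0,7],[0,0,15.2],1],
    [[535,0,7],[0,0,15.2],1],
    [[535,0,7],[0,0,15.2],1],
    [[535,0,7],[0,0,15.2],1],
    [[535,0,7],[0,0,15.2],1],
    [[535,0,7],[0,0,15.2],1]
  ]
}}

```text
time: 14.02
eef_pos: [0.4413, 0.2736, 0.3104]
ee_rot: [[0.152, 0.988, -0.001], [0.988, -0.152, -0.002], [-0.002, -0.0, -1.0]]
force: [0.1, 0.1, -0.5]
finger_gap: 0.0854
grasp_force: 0.0
```

```bash
python3 - <<'E'
from h import *
to(.4399,.2759,.205,-8.5,90)
E
```

```text
shift [2.0, -2.0, 105.0] turn [-0.0, 0.1, -0.2] rel -41 rows 2
```

Request:
{"method": "carry_out", "body": {
  "targets": [
    [[1,-1,50],[0,0,0],1],
    [[1,-1,90],[0,0,0],1],
    [[1,-1,105],[0,0,0],1],
    [[1,-1,105],[0,0,0],1],
    [[1,-1,105],[0,0,0],-1],
    [[1,-1,105],[0,0,0],-1],
    [[1,-1,105],[0,0,0],-1],
    [[1,-1,105],[0,0,0],-1],
    [[1,-1,105],[0,0,0],-1]
  ]
}}

```text
time: 15.15
eef_pos: [0.4405, 0.2769, 0.2071]
ee_rot: [[0.148, 0.989, 0.002], [0.989, -0.148, 0.002], [0.002, 0.002, -1.0]]
force: [-0.4, -0.1, 6.4]
finger_gap: 0.0497
grasp_force: 32.7
```

```bash
python3 - <<'E'
from h import *
to(*jig(-.004,.0275),.33,np.degrees(JIG[2]))
E
```

```text
shift [-463.0, 127.0, -124.0] turn [0.1, -0.1, -15.2] rel 29 rows 8
```

Request:
{"method": "carry_out", "body": {
  "targets": [
    [[0,0,-60],[0,0,0],-1],
    [[0,0,-124],[0,0,0],-1],
    [[-463,127,-124],[0,0,-15.2],-1],
    [[-463,127,-124],[0,0,-15.2],-1],
    [[-463,127,-124],[0,0,-15.2],-1],
    [[-463,127,-124],[0,0,-15.2],-1],
    [[-463,127,-124],[0,0,-15.2],-1],
    [[-463,127,-124],[0,0,-15.2],-1],
    [[-463,127,-124],[0,0,-15.2],-1],
    [[-463,127,-124],[0,0,-15.2],-1],
    [[-463,127,-124],[0,0,-15.2],-1],
    [[-463,127,-124],[0,0,-15.2],-1],
    [[-463,127,-124],[0,0,-15.2],-1],
    [[-463,127,-124],[0,0,-15.2],-1]
  ]
}}

```text
time: 16.9
eef_pos: [0.497, -0.1987, 0.3297]
ee_rot: [[-0.118, 0.993, -0.0], [0.993, 0.118, 0.001], [0.001, -0.0, -1.0]]
force: [-0.4, 0.0, -1.5]
finger_gap: 0.0496
grasp_force: 32.5
```

```bash
python3 - <<'E'
from h import *
to(*jig(-.004,.0275),.213,np.degrees(JIG[2]))
E
```

```text
shift [-2.0, -0.0, 117.0] turn [-0.0, -0.0, 0.1] rel 29 rows 2
```

Request:
{"method": "carry_out", "body": {
  "targets": [
    [[-1,0,50],[0,0,0],-1],
    [[-1,0,90],[0,0,0],-1],
    [[-1,0,110],[0,0,0],-1],
    [[-1,0,117],[0,0,0],-1],
    [[-1,0,117],[0,0,0],-1],
    [[-1,0,117],[0,0,0],-1]
  ]
}}

```text
time: 17.65
eef_pos: [0.4974, -0.2009, 0.2134]
ee_rot: [[-0.116, 0.993, 0.002], [0.993, 0.116, -0.001], [-0.001, 0.002, -1.0]]
force: [0.3, 0.2, -1.8]
finger_gap: 0.0501
grasp_force: 33.6
```

Request:
{"method": "carry_out", "body": {
  "targets": [
    [[0,0,0],[0,0,0],0.5],
    [[0,0,0],[0,0,0],0.5],
    [[0,0,0],[0,0,0],0.5],
    [[0,0,-50],[0,0,0],0.5],
    [[0,0,-105],[0,0,0],1],
    [[0,0,-105],[0,0,0],1],
    [[0,0,-105],[0,0,0],1]
  ]
}}

```text
time: 18.52
eef_pos: [0.4966, -0.2007, 0.3175]
ee_rot: [[-0.116, 0.993, -0.0], [0.993, 0.116, 0.001], [0.001, -0.0, -1.0]]
force: [-0.2, 0.6, -0.6]
finger_gap: 0.0852
grasp_force: 0.0
```

```bash
python3 - <<'E'
from h import *
t=env.read_camera("top"); b=brown(t)
n,l,s,c=cv2.connectedComponentsWithStats(b[180:280,150:290].copy())
print([(s[i].tolist(),(c[i]+[150,180]).round(1)) for i in range(1,n) if s[i,4]>60])
to(.4271,.1685,.31,-26,90)
E
```

```text
[([71, 58, 24, 24, 388], array([232.5, 249.1]))]
shift [375.0, -26.0, 7.0] turn [-0.1, -0.0, 32.7] rel -48 rows 7
```

Request:
{"method": "carry_out", "body": {
  "targets": [
    [[375,-26,7],[0,0,32.7],1],
    [[375,-26,7],[0,0,32.7],1],
    [[375,-26,7],[0,0,32.7],1],
    [[375,-26,7],[0,0,32.7],1],
    [[375,-26,7],[0,0,32.7],1],
    [[375,-26,7],[0,0,32.7],1],
    [[375,-26,7],[0,0,32.7],1],
    [[375,-26,7],[0,0,32.7],1],
    [[375,-26,7],[0,0,32.7],1],
    [[375,-26,50],[0,0,32.7],1],
    [[375,-26,90],[0,0,32.7],1],
    [[375,-26,112],[0,0,32.7],1],
    [[375,-26,112],[0,0,32.7],1],
    [[375,-26,112],[0,0,32.7],-1],
    [[375,-26,112],[0,0,32.7],-1],
    [[375,-26,112],[0,0,32.7],-1],
    [[375,-26,112],[0,0,32.7],-1],
    [[375,-26,112],[0,0,32.7],-1]
  ]
}}

```text
time: 20.82
eef_pos: [0.428, 0.1683, 0.2069]
ee_rot: [[0.439, 0.898, 0.002], [0.898, -0.439, 0.001], [0.002, 0.002, -1.0]]
force: [-0.4, 0.2, 6.3]
finger_gap: 0.0499
grasp_force: 31.4
```

```bash
python3 - <<'E'
from h import *
to(*jig(-.004,.0825),.33,np.degrees(JIG[2]))
E
```

```text
shift [-254.0, 194.0, -123.0] turn [0.1, -0.1, -32.7] rel 23 rows 6
```

Request:
{"method": "carry_out", "body": {
  "targets": [
    [[0,0,-60],[0,0,0],-1],
    [[0,0,-123],[0,0,0],-1],
    [[-254,194,-123],[0,0,-32.7],-1],
    [[-254,194,-123],[0,0,-32.7],-1],
    [[-254,194,-123],[0,0,-32.7],-1],
    [[-254,194,-123],[0,0,-32.7],-1],
    [[-254,194,-123],[0,0,-32.7],-1],
    [[-254,194,-123],[0,0,-32.7],-1],
    [[-254,194,-123],[0,0,-32.7],-1],
    [[-254,194,-123],[0,0,-32.7],-1],
    [[-254,194,-123],[0,0,-32.7],-1],
    [[-254,194,-123],[0,0,-32.7],-1],
    [[-254,194,-123],[0,0,-32.7],-1]
  ]
}}

```text
time: 22.45
eef_pos: [0.4904, -0.1445, 0.3288]
ee_rot: [[-0.117, 0.993, -0.0], [0.993, 0.117, 0.0], [0.0, -0.0, -1.0]]
force: [-0.3, -0.1, -0.9]
finger_gap: 0.0497
grasp_force: 32.8
```

```bash
python3 - <<'E'
from h import *
to(*jig(-.004,.0825),.213,np.degrees(JIG[2]))
E
```

```text
shift [-1.0, 0.0, 116.0] turn [-0.0, -0.0, 0.1] rel 23 rows 2
```

Request:
{"method": "carry_out", "body": {
  "targets": [
    [[-1,0,50],[0,0,0],-1],
    [[-1,0,90],[0,0,0],-1],
    [[-1,0,110],[0,0,0],-1],
    [[-1,0,116],[0,0,0],-1],
    [[-1,0,116],[0,0,0],-1],
    [[-1,0,116],[0,0,0],-1]
  ]
}}

```text
time: 23.2
eef_pos: [0.4909, -0.1461, 0.2133]
ee_rot: [[-0.116, 0.993, 0.002], [0.993, 0.116, -0.001], [-0.001, 0.001, -1.0]]
force: [0.2, -0.5, -1.6]
finger_gap: 0.05
grasp_force: 32.8
```

Request:
{"method": "carry_out", "body": {
  "targets": [
    [[0,0,0],[0,0,0],0.5],
    [[0,0,0],[0,0,0],0.5],
    [[0,0,0],[0,0,0],0.5],
    [[0,0,-50],[0,0,0],0.5],
    [[0,0,-110],[0,0,0],0],
    [[0,0,-170],[0,0,0],-0.3],
    [[0,0,-220],[0,0,0],-0.3],
    [[0,0,-220],[0,0,0],-0.3]
  ]
}}

```text
time: 24.2
eef_pos: [0.491, -0.1468, 0.4369]
ee_rot: [[-0.116, 0.993, 0.01], [0.993, 0.116, -0.002], [-0.003, 0.009, -1.0]]
force: [0.0, -0.2, -0.8]
finger_gap: 0.03
grasp_force: 0.0
```

```bash
python3 - <<'E'
from h import *
to(.672,.005,.43,-3.2)
E
```

```text
shift [130.0, 197.0, 8.0] turn [0.5, 0.1, 9.8] rel -4 rows 4
```

Request:
{"method": "carry_out", "body": {
  "targets": [
    [[130,197,8],[0.5,0,9.8],-0.3],
    [[130,197,8],[0.5,0,9.8],-0.3],
    [[130,197,8],[0.5,0,9.8],-0.3],
    [[130,197,8],[0.5,0,9.8],-0.3],
    [[130,197,8],[0.5,0,9.8],-0.3],
    [[130,197,8],[0.5,0,9.8],-0.3],
    [[130,197,8],[0.5,0,9.8],-0.3],
    [[130,197,8],[0.5,0,9.8],-0.3]
  ]
}}

```text
time: 25.2
eef_pos: [0.6705, 0.0047, 0.4252]
ee_rot: [[0.057, 0.998, -0.009], [0.998, -0.057, -0.0], [-0.001, -0.009, -1.0]]
force: [0.0, 0.4, 0.2]
finger_gap: 0.0299
grasp_force: 0.0
```

```bash
python3 - <<'E'
from h import *
to(.672,.005,.299,-3.2)
t=env.read_camera("top"); s=env.read_camera("side"); np.save("t1.npy",t)
a=cv2.resize(t[165:260,305:435,::-1],None,fx=6,fy=6,interpolation=cv2.INTER_CUBIC); cv2.imwrite("pics/j1.png",a)
crop("side",s,300,140,430,290,4,"k1.png")
E
```

```text
shift [1.0, 3.0, 126.0] turn [-0.5, 0.0, -0.1] rel -4 rows 3
```

View pics/j1.png

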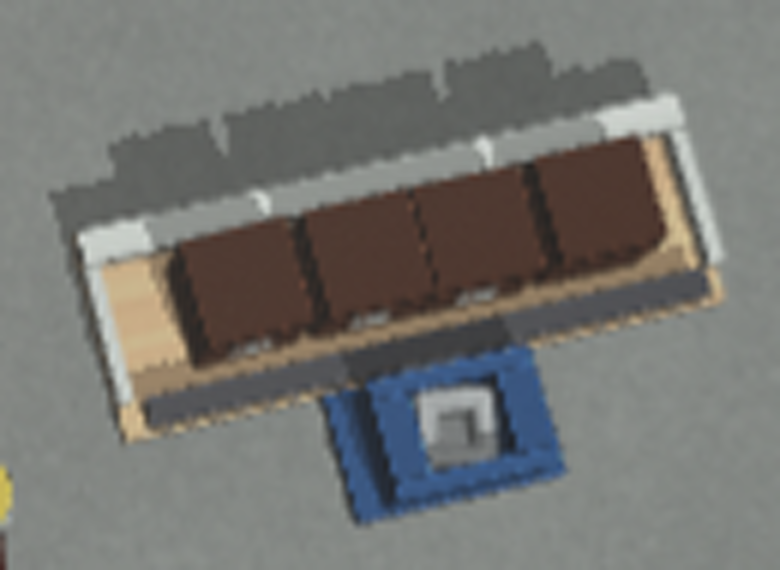

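View pics/k1.png

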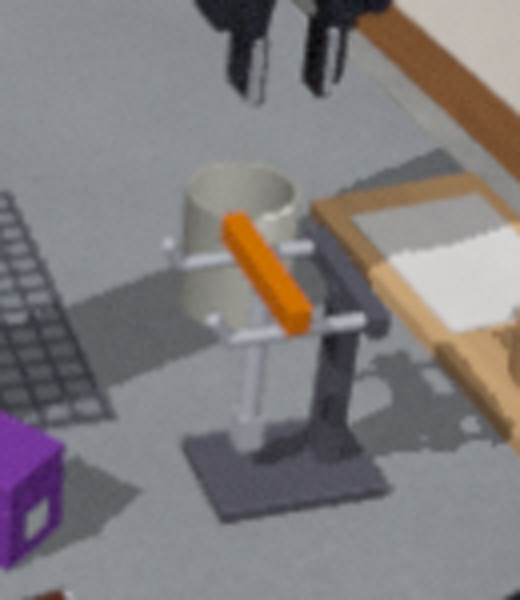

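The top crop shows four boxes in one straight row between jaw and fence, at (250,290), (365,265), (478,240) and (600,200). The socket at (459,429) is turned about 8° clockwise from the jig's axes. In the side crop the key hangs across both prongs, with its handle from (235,220) to (300,320).

Request:
{"method": "carry_out", "body": {
  "targets": [
    [[0,2,60],[-0.5,0,0],-0.3],
    [[0,2,100],[-0.5,0,0],-0.3],
    [[0,2,122],[-0.5,0,0],-0.3],
    [[0,2,124],[-0.5,0,0],-0.3],
    [[0,2,124],[-0.5,0,0],-0.3]
  ]
}}

```text
time: 25.92
eef_pos: [0.6724, 0.0056, 0.3019]
ee_rot: [[0.055, 0.998, 0.002], [0.998, -0.055, -0.001], [-0.001, 0.002, -1.0]]
force: [0.5, 0.8, 0.7]
finger_gap: 0.0302
grasp_force: 0.0
```

```bash
python3 - <<'E'
from h import *
to(.672,.005,.299,-3.2); print(env.get_state()["force"])
E
```

```text
shift [-1.0, -0.0, 3.0] turn [0.1, 0.0, 0.0] rel -4 rows 1
[0.47423491 0.83919907 0.67830276]
```

Request:
{"method": "carry_out", "body": {
  "targets": [
    [[0,0,2],[0,0,0],-0.3],
    [[0,0,2],[0,0,0],-1],
    [[0,0,2],[0,0,0],-1],
    [[0,0,2],[0,0,0],-1],
    [[0,0,2],[0,0,0],-1]
  ],
  "squeeze": 60
}}

```text
time: 26.55
eef_pos: [0.6722, 0.0058, 0.2997]
ee_rot: [[0.055, 0.999, 0.001], [0.999, -0.055, -0.001], [-0.001, 0.001, -1.0]]
force: [-1.2, -0.3, 5.6]
finger_gap: 0.013
grasp_force: 60.2
```

Request:
{"method": "carry_out", "body": {
  "targets": [
    [[0,0,-20],[0,0,0],-1],
    [[0,0,-50],[0,0,0],-1],
    [[0,0,-90],[0,0,0],-1],
    [[0,0,-130],[0,0,0],-1],
    [[0,0,-150],[0,0,0],-1],
    [[0,0,-150],[0,0,0],-1],
    [[0,0,-150],[0,0,0],-1]
  ]
}}

```text
time: 27.42
eef_pos: [0.6717, 0.0062, 0.4466]
ee_rot: [[0.055, 0.998, -0.004], [0.998, -0.055, -0.0], [-0.001, -0.004, -1.0]]
force: [-0.0, 0.2, -2.3]
finger_gap: 0.0125
grasp_force: 59.4
```

```bash
python3 - <<'E'
from h import *
x,y=jig(-.088,0); print(x,y); to(x,y,.40,-1)
s=env.read_camera("side"); crop("side",s,280,60,430,260,3,"k2.png"); print(proj("side",[.672,.005,.448-.155-.119])[0], env.get_state()["joint_pos"].round(2))
E
```

```text
0.41679140039661156 -0.2372851222562384
shift [-257.0, -241.0, 48.0] turn [-0.2, 0.0, -2.1] rel 29 rows 6
[367.42183492 196.22044973] [-0.28  0.66  0.47  1.3  -0.29  1.26  0.13]
```

View pics/k2.png

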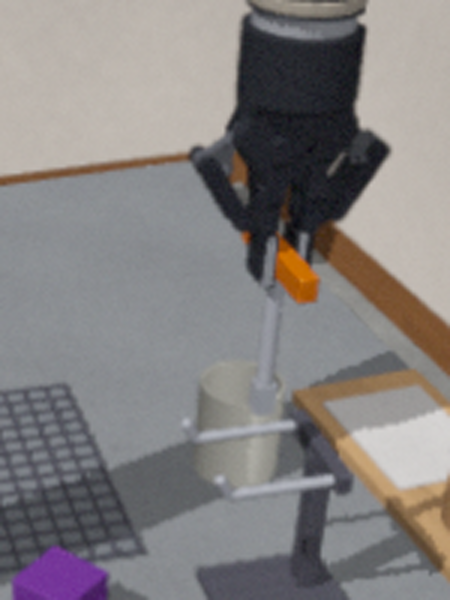

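The key hangs straight in the gripper. Its tip at (262,410) in the crop matches the prediction within a pixel and is clear of the prongs.

Request:
{"method": "carry_out", "body": {
  "targets": [
    [[-60,-56,0],[0,0,0],-1],
    [[-100,-94,0],[0,0,0],-1],
    [[-140,-130,0],[0,0,-2],-1],
    [[-200,-190,20],[0,0,-2],-1],
    [[-257,-241,48],[-0.2,0,-2],-1],
    [[-257,-241,48],[-0.2,0,-2],-1],
    [[-257,-241,48],[-0.2,0,-2],-1],
    [[-257,-241,48],[-0.2,0,-2],-1],
    [[-257,-241,48],[-0.2,0,-2],-1],
    [[-257,-241,48],[-0.2,0,-2],-1],
    [[-257,-241,48],[-0.2,0,-2],-1],
    [[-257,-241,48],[-0.2,0,-2],-1]
  ]
}}

```text
time: 28.98
eef_pos: [0.4174, -0.2373, 0.4009]
ee_rot: [[0.02, 1.0, 0.003], [1.0, -0.02, -0.001], [-0.001, 0.004, -1.0]]
force: [-0.0, 0.3, -0.8]
finger_gap: 0.0128
grasp_force: 59.5
```

```bash
python3 - <<'E'
from h import *
x,y=jig(-.088,0); to(x,y,.332,-1); to(x,y,.294,-1);s=env.get_state();print(s["force"],s["finger_gap"],s["joint_pos"].round(2))
im=env.read_camera("side"); crop("side",im,220,250,360,400,4,"k3.png")
E
```

```text
shift [0.0, -1.0, 69.0] turn [0.2, 0.0, -0.1] rel 29 rows 2
shift [0.0, -1.0, 107.0] turn [0.2, 0.0, -0.1] rel 29 rows 2
[-0.03944859  0.29939065 -0.81655605] 0.012754140321222213 [ 0.11  0.39  0.5   1.92 -0.24  0.89  0.71]
```

View pics/k3.png

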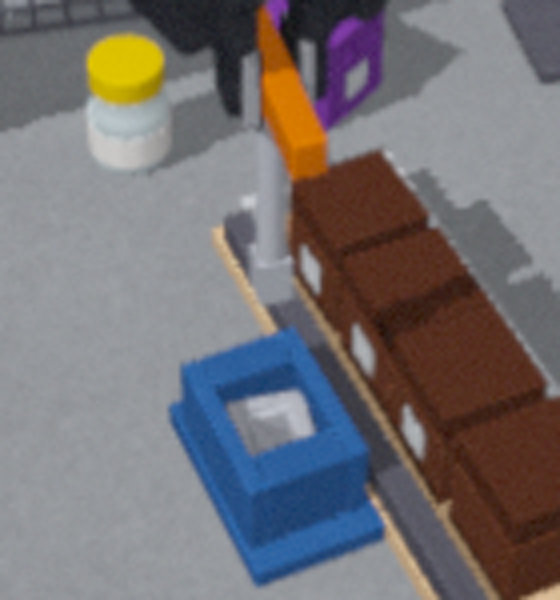

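Key tip at (272,285) is in the air on the way down to the socket at (280,418). The row stands in order. Going down.

Request:
{"method": "carry_out", "body": {
  "targets": [
    [[0,-1,40],[0.2,0,0],-1],
    [[0,-1,70],[0.2,0,0],-1],
    [[0,-1,80],[0.2,0,0],-1],
    [[0,-1,84],[0.2,0,0],-1],
    [[0,-1,88],[0.2,0,0],-1],
    [[0,-1,91],[0.2,0,0],-1],
    [[0,-1,91],[0.2,0,0],-1]
  ]
}}

```text
time: 29.9
eef_pos: [0.4169, -0.2377, 0.3106]
ee_rot: [[0.02, 1.0, 0.002], [1.0, -0.02, -0.001], [-0.001, 0.002, -1.0]]
force: [-0.3, 1.1, 1.8]
finger_gap: 0.0131
grasp_force: 60.1
```

Request:
{"method": "carry_out", "body": {
  "targets": [
    [[0,0,3],[0,0,0],-1],
    [[0,0,6],[0,0,0],-1],
    [[0,0,9],[0,0,0],-1],
    [[0,0,12],[0,0,0],-1],
    [[0,0,14],[0,0,0],-1],
    [[0,0,14],[0,0,0],-1]
  ]
}}

```text
time: 30.65
eef_pos: [0.418, -0.2378, 0.2963]
ee_rot: [[0.02, 1.0, 0.004], [1.0, -0.02, -0.003], [-0.003, 0.004, -1.0]]
force: [3.2, 0.4, 0.2]
finger_gap: 0.013
grasp_force: 60.8
```

```bash
python3 - <<'E'
from h import *
s=env.get_state();print(s["force"],s["moment"],s["eef_pos"])
E
```

```text
[3.20081867 0.43316275 0.22795203] [-0.1105275  -1.19842625  0.02194603] [ 0.41799318 -0.23778864  0.29628126]
```

Request:
{"method": "carry_out", "body": {
  "targets": [
    [[0,0,0],[0,0,8],-1],
    [[0,0,0],[0,0,16],-1],
    [[0,0,0],[0,0,24],-1],
    [[0,0,0],[0,0,32],-1],
    [[0,0,0],[0,0,40],-1],
    [[0,0,0],[0,0,48],-1],
    [[0,0,0],[0,0,56],-1],
    [[0,0,0],[0,0,64],-1],
    [[0,0,0],[0,0,72],-1],
    [[0,0,0],[0,0,80],-1],
    [[0,0,0],[0,0,88],-1],
    [[0,0,0],[0,0,96],-1],
    [[0,0,0],[0,0,104],-1],
    [[0,0,0],[0,0,112],-1],
    [[0,0,0],[0,0,120],-1],
    [[0,0,0],[0,0,124],-1],
    [[0,0,0],[0,0,124],-1]
  ]
}}

```text
time: 32.78
eef_pos: [0.4164, -0.2368, 0.2955]
ee_rot: [[0.818, -0.576, -0.002], [-0.576, -0.818, 0.002], [-0.003, -0.0, -1.0]]
force: [-0.2, 1.3, 5.1]
finger_gap: 0.0129
grasp_force: 61.9
```

```bash
python3 - <<'E'
from h import *
s=env.get_state();print(s["force"],s["moment"],s["eef_pos"],s["joint_pos"].round(2))
t=env.read_camera("top");crop("top",t,305,165,435,260,6,"j2.png")
E
```

```text
[-0.24268297  1.31745202  5.10719837] [0.5389385  0.00289654 0.04524194] [ 0.41638811 -0.23684597  0.29552743] [-0.16  0.74  1.04  2.05 -0.86  0.87 -0.81]
```

View pics/j2.png

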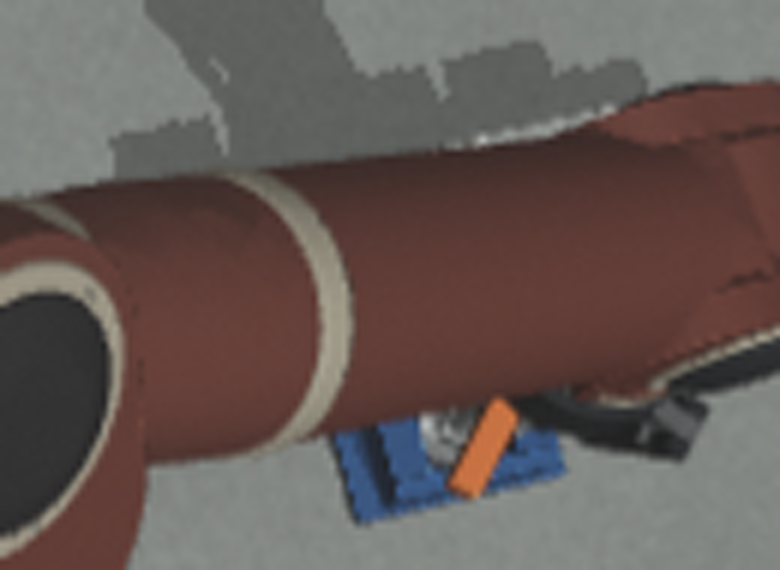

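Request:
{"method": "carry_out", "body": {
  "targets": [
    [[0,0,0],[0,0,5],-1],
    [[0,0,0],[0,0,10],-1],
    [[0,0,0],[0,0,14],-1],
    [[0,0,0],[0,0,17],-1],
    [[0,0,0],[0,0,17],-1]
  ]
}}

```text
time: 33.45
eef_pos: [0.4165, -0.2365, 0.2955]
ee_rot: [[0.614, -0.789, -0.002], [-0.789, -0.614, 0.004], [-0.004, -0.001, -1.0]]
force: [0.8, 2.8, 5.7]
finger_gap: 0.0129
grasp_force: 62.0
```

```bash
python3 - <<'E'
from h import *
s=env.get_state();print(s["force"],s["moment"],s["eef_pos"],s["joint_pos"].round(2),np.degrees(np.arctan2(s["ee_rot"][1,1],s["ee_rot"][0,1])))
E
```

```text
[0.82617032 2.84509144 5.67511935] [ 0.7200302  -0.13419013  0.0956794 ] [ 0.41646612 -0.23653064  0.29549828] [-0.19  0.78  1.11  2.05 -0.91  0.93 -1.05] -142.12019073795855
```

Request:
{"method": "carry_out", "body": {
  "targets": [
    [[0,0,0],[0,0,4],-1],
    [[0,0,0],[0,0,7],-1],
    [[0,0,0],[0,0,9],-1],
    [[0,0,0],[0,0,9],-1],
    [[0,0,0],[0,0,9],-1]
  ]
}}

```text
time: 34.08
eef_pos: [0.4165, -0.2364, 0.2955]
ee_rot: [[0.483, -0.875, -0.002], [-0.875, -0.483, 0.004], [-0.004, -0.001, -1.0]]
force: [0.5, 3.0, 5.7]
finger_gap: 0.013
grasp_force: 62.1
```

```bash
cat > st.py <<'E'
from h import *
s=env.get_state();print(s["force"].round(1),s["moment"].round(3),s["eef_pos"].round(4),s["joint_pos"].round(2),np.degrees(np.arctan2(s["ee_rot"][1,1],s["ee_rot"][0,1])).round(2))
E
python3 st.py
```

```text
[0.5 3.  5.7] [ 0.816 -0.159  0.091] [ 0.4165 -0.2364  0.2955] [-0.21  0.8   1.15  2.05 -0.94  0.95 -1.18] -151.1
```

Screw torque is still the running value of about 0.09 Nm, so I'll keep turning.

Request:
{"method": "carry_out", "body": {
  "targets": [
    [[0,0,0],[0,0,2],-1],
    [[0,0,0],[0,0,4],-1],
    [[0,0,0],[0,0,5],-1],
    [[0,0,0],[0,0,5],-1],
    [[0,0,0],[0,0,5],-1]
  ]
}}

```text
time: 34.7
eef_pos: [0.4166, -0.2363, 0.2955]
ee_rot: [[0.405, -0.914, -0.001], [-0.914, -0.405, 0.005], [-0.005, -0.001, -1.0]]
force: [0.6, 2.9, 6.8]
finger_gap: 0.0135
grasp_force: 62.2
```

```bash
python3 st.py
```

```text
[0.6 2.9 6.8] [ 0.861 -0.239  0.085] [ 0.4166 -0.2363  0.2955] [-0.21  0.81  1.17  2.05 -0.95  0.97 -1.25] -156.09
```

Request:
{"method": "carry_out", "body": {
  "targets": [
    [[0,0,0],[0,0,2],-1],
    [[0,0,0],[0,0,4],-1],
    [[0,0,0],[0,0,6],-1],
    [[0,0,0],[0,0,6],-1],
    [[0,0,0],[0,0,6],-1]
  ]
}}

```text
time: 35.33
eef_pos: [0.4167, -0.2362, 0.2955]
ee_rot: [[0.309, -0.951, -0.001], [-0.951, -0.309, 0.005], [-0.005, -0.0, -1.0]]
force: [0.5, 2.4, 5.6]
finger_gap: 0.0131
grasp_force: 62.2
```

```bash
python3 st.py
```

```text
[0.5 2.4 5.6] [ 0.936 -0.24   0.294] [ 0.4167 -0.2362  0.2955] [-0.22  0.83  1.19  2.05 -0.96  0.99 -1.33] -162.01
```

Request:
{"method": "carry_out", "body": {
  "targets": [
    [[0,0,0],[0,0,1.5],-1],
    [[0,0,0],[0,0,3],-1],
    [[0,0,0],[0,0,3],-1],
    [[0,0,0],[0,0,3],-1]
  ]
}}

```text
time: 35.83
eef_pos: [0.4168, -0.2361, 0.2955]
ee_rot: [[0.26, -0.966, -0.002], [-0.966, -0.26, 0.005], [-0.005, 0.0, -1.0]]
force: [-0.1, 3.4, 6.9]
finger_gap: 0.0127
grasp_force: 62.4
```

```bash
python3 st.py
```

```text
[-0.1  3.4  6.9] [ 0.952 -0.258  0.529] [ 0.4168 -0.2361  0.2955] [-0.22  0.84  1.2   2.05 -0.97  1.   -1.38] -164.93
```

The torque rises to 0.53 Nm, so the screw is at its stop. I'll back off the tension and lift the key out.

Request:
{"method": "carry_out", "body": {
  "targets": [
    [[0,0,0],[0,0,-3],-1],
    [[0,0,0],[0,0,-7],-1],
    [[0,0,0],[0,0,-8],-1],
    [[0,0,0],[0,0,-8],-1]
  ]
}}

```text
time: 36.33
eef_pos: [0.4165, -0.2363, 0.2949]
ee_rot: [[0.388, -0.922, -0.002], [-0.922, -0.388, 0.003], [-0.004, 0.0, -1.0]]
force: [0.9, 4.1, -0.5]
finger_gap: 0.013
grasp_force: 61.1
```

```bash
python3 st.py
```

```text
[ 0.9  4.1 -0.5] [ 1.105 -0.408 -0.008] [ 0.4165 -0.2363  0.2949] [-0.21  0.82  1.17  2.05 -0.95  0.97 -1.26] -157.15
```

Request:
{"method": "carry_out", "body": {
  "targets": [
    [[0,0,-5],[0,0,0],-1],
    [[0,0,-15],[0,0,0],-1],
    [[0,0,-30],[0,0,0],-1],
    [[0,0,-60],[0,0,0],-1],
    [[0,0,-110],[0,0,0],-1],
    [[0,0,-150],[0,0,0],-1],
    [[0,0,-150],[0,0,0],-1],
    [[0,0,-150],[0,0,0],-1]
  ]
}}

```text
time: 37.33
eef_pos: [0.4159, -0.2378, 0.446]
ee_rot: [[0.387, -0.922, 0.0], [-0.922, -0.387, -0.002], [0.002, 0.0, -1.0]]
force: [-0.3, 0.9, -2.5]
finger_gap: 0.0129
grasp_force: 60.8
```

```bash
python3 st.py; python3 - <<'E'
from h import *
s=env.get_state(); R=s["ee_rot"]
# keep key's own half turn free: symmetric handle
to(.672,.005,.45,-3.2)
# hook is approached with a clear 1-row-per-10deg unwinding
E
```

```text
[-0.3  0.9 -2.5] [ 0.073  0.022 -0.011] [ 0.4159 -0.2378  0.446 ] [-0.32  0.58  1.29  1.86 -0.6   1.18 -1.57] -157.23
shift [-125.0, -330.0, -4.0] turn [0.1, 0.0, -154.0] rel -4 rows 15
```

Request:
{"method": "carry_out", "body": {
  "targets": [
    [[0,0,-8],[0,0,-10],-1],
    [[0,0,-8],[0,0,-20],-1],
    [[0,0,-8],[0,0,-30],-1],
    [[0,0,-8],[0,0,-40],-1],
    [[0,0,-8],[0,0,-50],-1],
    [[0,0,-8],[0,0,-60],-1],
    [[0,0,-8],[0,0,-70],-1],
    [[0,0,-8],[0,0,-80],-1],
    [[0,0,-8],[0,0,-90],-1],
    [[0,0,-8],[0,0,-100],-1],
    [[0,0,-8],[0,0,-110],-1],
    [[0,0,-8],[0,0,-120],-1],
    [[0,0,-8],[0,0,-130],-1],
    [[0,0,-8],[0,0,-140],-1],
    [[0,0,-8],[0,0,-148],-1],
    [[0,0,-8],[0,0,-154],-1],
    [[0,0,-8],[0,0,-154],-1],
    [[0,0,-8],[0,0,-154],-1]
  ]
}}

```text
time: 39.58
eef_pos: [0.4164, -0.2375, 0.453]
ee_rot: [[0.057, 0.998, -0.002], [0.998, -0.057, -0.001], [-0.001, -0.002, -1.0]]
force: [0.2, 0.4, -2.3]
finger_gap: 0.0127
grasp_force: 60.7
```

```bash
python3 st.py; python3 - <<'E'
from h import *
to(.672,.0055,.455,-3.2)
t=env.read_camera("top"); s=env.read_camera("side")
a=cv2.resize(t[165:260,300:435,::-1],None,fx=4,fy=4,interpolation=cv2.INTER_CUBIC)
b=cv2.resize(s[150:420,210:420,::-1],None,fx=2.2,fy=2.2,interpolation=cv2.INTER_CUBIC)
# two views on one sheet
cv2.imwrite("pics/j3.png",cv2.resize(b,(420,540)));cv2.imwrite("pics/j3t.png",a)
E
```

```text
[ 0.2  0.4 -2.3] [-0.026  0.03  -0.029] [ 0.4164 -0.2375  0.453 ] [ 0.08  0.33  0.53  1.84 -0.19  1.03  0.63] -3.27
shift [257.0, 241.0, -3.0] turn [-0.1, 0.0, -0.1] rel -4 rows 6
```

View pics/j3.png

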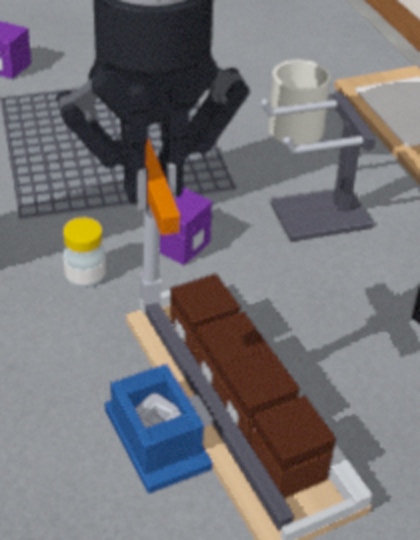

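The jaw now bears on all four boxes along (150,310)–(285,515), and the row is straight. The key hangs plumb in the gripper. Next it goes back to the hook.

Request:
{"method": "carry_out", "body": {
  "targets": [
    [[257,241,-3],[0,0,0],-1],
    [[257,241,-3],[0,0,0],-1],
    [[257,241,-3],[0,0,0],-1],
    [[257,241,-3],[0,0,0],-1],
    [[257,241,-3],[0,0,0],-1],
    [[257,241,-3],[0,0,0],-1],
    [[257,241,-3],[0,0,0],-1],
    [[257,241,-3],[0,0,0],-1],
    [[257,241,-3],[0,0,0],-1],
    [[257,241,-3],[0,0,0],-1]
  ]
}}

```text
time: 40.92
eef_pos: [0.6708, 0.0047, 0.4572]
ee_rot: [[0.057, 0.998, 0.0], [0.998, -0.057, -0.001], [-0.001, 0.0, -1.0]]
force: [0.2, 0.6, -1.8]
finger_gap: 0.0132
grasp_force: 60.7
```

```bash
python3 - <<'E'
from h import *
to(.672,.0055,.3,-3.2)
E
```

```text
shift [1.0, 1.0, 157.0] turn [0.0, 0.1, -0.1] rel -4 rows 3
```

Request:
{"method": "carry_out", "body": {
  "targets": [
    [[0,0,40],[0,0,0],-1],
    [[0,0,80],[0,0,0],-1],
    [[0,0,120],[0,0,0],-1],
    [[0,0,140],[0,0,0],-1],
    [[0,0,150],[0,0,0],-1],
    [[0,0,154],[0,0,0],-1],
    [[0,0,154],[0,0,0],-1]
  ]
}}

```text
time: 41.8
eef_pos: [0.6716, 0.0056, 0.3035]
ee_rot: [[0.055, 0.998, 0.001], [0.998, -0.055, -0.001], [-0.001, 0.002, -1.0]]
force: [-0.8, 0.6, -1.4]
finger_gap: 0.0129
grasp_force: 60.6
```

```bash
python3 st.py
```

```text
[-0.8  0.6 -1.4] [-0.058 -0.003  0.013] [0.6716 0.0056 0.3035] [-0.26  0.78  0.4   1.48 -0.34  0.95  0.18] -3.16
```

Go down to contact, then release gently and retreat straight up.

Request:
{"method": "carry_out", "body": {
  "targets": [
    [[0,0,2],[0,0,0],-1],
    [[0,0,4],[0,0,0],-1],
    [[0,0,5],[0,0,0],-1],
    [[0,0,5],[0,0,0],-1]
  ]
}}

```text
time: 42.3
eef_pos: [0.6716, 0.0058, 0.2998]
ee_rot: [[0.055, 0.998, 0.002], [0.998, -0.055, -0.001], [-0.0, 0.002, -1.0]]
force: [-2.2, 0.9, 6.2]
finger_gap: 0.013
grasp_force: 61.9
```

```bash
python3 st.py
```

```text
[-2.2  0.9  6.2] [-0.111  0.42  -0.118] [0.6716 0.0058 0.2998] [-0.26  0.78  0.4   1.48 -0.34  0.95  0.18] -3.14
```

The upward force of 6 N shows the handle resting on the prongs.

Request:
{"method": "carry_out", "body": {
  "targets": [
    [[0,0,0],[0,0,0],-0.3],
    [[0,0,0],[0,0,0],-0.3],
    [[0,0,0],[0,0,0],-0.3],
    [[0,0,0],[0,0,0],-0.3],
    [[0,0,-20],[0,0,0],-0.3],
    [[0,0,-60],[0,0,0],-0.3],
    [[0,0,-110],[0,0,0],-0.3],
    [[0,0,-150],[0,0,0],-0.3],
    [[0,0,-150],[0,0,0],-0.3],
    [[0,0,-150],[0,0,0],-0.3]
  ],
  "squeeze": 20
}}

```text
time: 43.55
eef_pos: [0.6711, 0.0061, 0.4468]
ee_rot: [[0.055, 0.998, -0.002], [0.998, -0.055, -0.0], [-0.001, -0.002, -1.0]]
force: [0.3, 0.1, 0.4]
finger_gap: 0.0298
grasp_force: 0.0
```

```bash
python3 st.py; python3 - <<'E'
from h import *
t=env.read_camera("top"); s=env.read_camera("side")
a=cv2.resize(t[165:260,305:435,::-1],(494,361),interpolation=cv2.INTER_CUBIC)
b=cv2.resize(s[160:290,330:430,::-1],(278,361),interpolation=cv2.INTER_CUBIC)
cv2.imwrite("pics/end.png",np.hstack([a,b]))
E
```

```text
[0.3 0.1 0.4] [0.028 0.005 0.01 ] [0.6711 0.0061 0.4468] [-0.27  0.65  0.45  1.3  -0.28  1.25  0.12] -3.15
```

View pics/end.png

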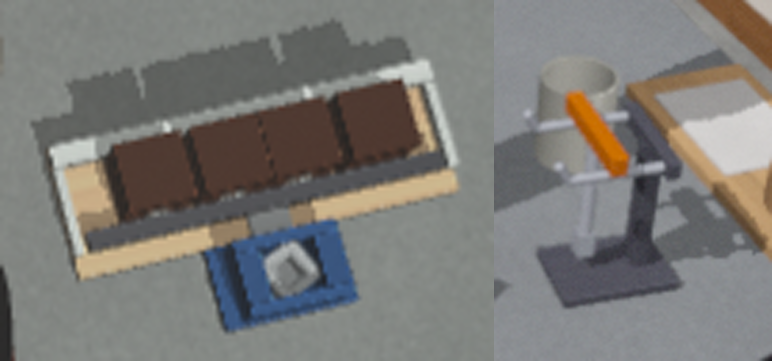

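```bash
python3 - <<'E'
from h import *
t1=env.read_camera("top"); t0=np.load("t1.npy")
xs=np.arange(-.066,-.008,.002)
for y in(-.125,.122):
    print("x mm",(xs*1e3).round().astype(int).tolist())
    for t in(t0,t1):
        p=np.float32([proj("top",[*jig(x,y),.03])[0] for x in xs]).reshape(-1,1,2)
        print(cv2.remap(t,p,None,cv2.INTER_LINEAR)[:,0,0].tolist())
E
```

```text
x mm [-66, -64, -62, -60, -58, -56, -54, -52, -50, -48, -46, -44, -42, -40, -38, -36, -34, -32, -30, -28, -26, -24, -22, -20, -18, -16, -14, -12, -10]
[130, 130, 131, 132, 135, 131, 114, 90, 82, 80, 80, 81, 84, 95, 125, 153, 169, 165, 159, 159, 186, 198, 201, 198, 198, 197, 198, 196, 196]
[129, 130, 131, 132, 136, 167, 192, 203, 203, 203, 204, 204, 183, 148, 109, 89, 81, 81, 81, 82, 88, 128, 154, 157, 168, 174, 171, 160, 161]
x mm [-66, -64, -62, -60, -58, -56, -54, -52, -50, -48, -46, -44, -42, -40, -38, -36, -34, -32, -30, -28, -26, -24, -22, -20, -18, -16, -14, -12, -10]
[130, 130, 129, 127, 147, 157, 121, 95, 81, 84, 84, 85, 89, 105, 124, 142, 151, 153, 153, 152, 159, 178, 198, 201, 201, 202, 202, 202, 201]
[130, 130, 129, 127, 147, 176, 196, 202, 203, 202, 202, 202, 196, 144, 103, 81, 84, 85, 85, 85, 94, 112, 135, 141, 144, 146, 149, 169, 190]
```

```bash
python3 -c "
from plant import env
print(env.sign_off())"
```

```text
the job is handed in; nothing more can be done
None
```

All four brown boxes stand in one row in the jig, the screw is turned to its stop with the jaw closed on them, the key is back on its hook, and I handed the job in at about 44 s; sign-off returned no verdict.

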